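# Check the specimen cases for a loose catch

## Task

Before the three specimen cases are put away, check their catches: from left to right, tug each lid upward by its steel pull. Where a lid comes up instead of being held, lay it down again and push its blue flap against the case until it snaps home; do not throw any lid wide open. Finish with all three lids down and caught, and leave the other things on the bench where they stand.

Things in the scene. Friction and masses are not known exactly. Their poses are not given: they have to be found in the camera images.
- case_left: The left specimen case: low clear plastic box with a clear hinged lid, specimens inside, 120 x 151 x 37 mm (x, y, z), fixed to the bench. Origin at the centre of its underside; x points from its front (pull and catch, facing the robot) to the lid's hinge at the back; y along the width; z up. Any number of the three cases may have a loose catch, even none.
- case_left_handle (a point): Middle of the round steel pull bow on the left case's lid: a bar 10 mm thick, 66 mm long along the case's y, its axis 18 mm above the lid's top (55 mm above the bench when shut), 40 mm in front of the case's origin. Pinch it from above with the fingers in front of and behind it. Moves with the lid; the lid's axes.
- case_left_lid (a joint): Opening of the left lid, rad: 0 = down, grows as the front rises; hinge line along the case's y, 59 mm behind the case's origin, 34 mm above the bench. Falls shut when let go. Snapped, it lifts only through its play, to about 0.033 (3 to 4 mm at the front), and then holds 30 N and more; loose, a pull of 2 N on the bow lifts it freely.
- case_left_flap (a point): Push point on the front face of the left case's blue snap flap: a plate 40 mm wide (case y) hanging from the lid's front edge, 36 down to 8 mm above the bench, its face 66 mm in front of the case's origin when home; the point is mid-width, 16 mm above the bench. Grey cheeks guard its sides (to 30 mm from the middle), their fronts 2 mm behind its face; the bench in front is free.
- case_left_catch (a joint): Angle of the left flap about its top edge, rad: 0 = snapped home, its nose under a ridge on the case, lid held; 0.25 = loose, lower edge about 6 mm out, holding nothing. It settles to one of these ends within 0.2 s of the start. With the lid down, a push of about 6 N toward the case on its lower half snaps it over, against a firm stop; 25 N does no harm.
- case_middle: The middle specimen case: low clear plastic box with a clear hinged lid, specimens inside, 120 x 151 x 37 mm (x, y, z), fixed to the bench. Origin at the centre of its underside; x points from its front (pull and catch, facing the robot) to the lid's hinge at the back; y along the width; z up. Any number of the three cases may have a loose catch, even none.
- case_middle_handle (a point): Middle of the round steel pull bow on the middle case's lid: a bar 10 mm thick, 66 mm long along the case's y, its axis 18 mm above the lid's top (55 mm above the bench when shut), 40 mm in front of the case's origin. Pinch it from above with the fingers in front of and behind it. Moves with the lid; the lid's axes.
- case_middle_lid (a joint): Opening of the middle lid, rad: 0 = down, grows as the front rises; hinge line along the case's y, 59 mm behind the case's origin, 34 mm above the bench. Falls shut when let go. Snapped, it lifts only through its play, to about 0.033 (3 to 4 mm at the front), and then holds 30 N and more; loose, a pull of 2 N on the bow lifts it freely.
- case_middle_flap (a point): Push point on the front face of the middle case's blue snap flap: a plate 40 mm wide (case y) hanging from the lid's front edge, 36 down to 8 mm above the bench, its face 66 mm in front of the case's origin when home; the point is mid-width, 16 mm above the bench. Grey cheeks guard its sides (to 30 mm from the middle), their fronts 2 mm behind its face; the bench in front is free.
- case_middle_catch (a joint): Angle of the middle flap about its top edge, rad: 0 = snapped home, its nose under a ridge on the case, lid held; 0.25 = loose, lower edge about 6 mm out, holding nothing. It settles to one of these ends within 0.2 s of the start. With the lid down, a push of about 6 N toward the case on its lower half snaps it over, against a firm stop; 25 N does no harm.
- case_right: The right specimen case: low clear plastic box with a clear hinged lid, specimens inside, 120 x 151 x 37 mm (x, y, z), fixed to the bench. Origin at the centre of its underside; x points from its front (pull and catch, facing the robot) to the lid's hinge at the back; y along the width; z up. Any number of the three cases may have a loose catch, even none.
- case_right_handle (a point): Middle of the round steel pull bow on the right case's lid: a bar 10 mm thick, 66 mm long along the case's y, its axis 18 mm above the lid's top (55 mm above the bench when shut), 40 mm in front of the case's origin. Pinch it from above with the fingers in front of and behind it. Moves with the lid; the lid's axes.
- case_right_lid (a joint): Opening of the right lid, rad: 0 = down, grows as the front rises; hinge line along the case's y, 59 mm behind the case's origin, 34 mm above the bench. Falls shut when let go. Snapped, it lifts only through its play, to about 0.033 (3 to 4 mm at the front), and then holds 30 N and more; loose, a pull of 2 N on the bow lifts it freely.
- case_right_flap (a point): Push point on the front face of the right case's blue snap flap: a plate 40 mm wide (case y) hanging from the lid's front edge, 36 down to 8 mm above the bench, its face 66 mm in front of the case's origin when home; the point is mid-width, 16 mm above the bench. Grey cheeks guard its sides (to 30 mm from the middle), their fronts 2 mm behind its face; the bench in front is free.
- case_right_catch (a joint): Angle of the right flap about its top edge, rad: 0 = snapped home, its nose under a ridge on the case, lid held; 0.25 = loose, lower edge about 6 mm out, holding nothing. It settles to one of these ends within 0.2 s of the start. With the lid down, a push of about 6 N toward the case on its lower half snaps it over, against a firm stop; 25 N does no harm.
- buds: Bystander: clear tub of cotton buds, 77 mm wide, 80 mm high, to the right of the cases; origin at the centre of its underside.
- dish: Bystander: shallow clear dish, 60 mm wide, 13 mm high, to the right of the cases; origin at the centre of its underside.
- blower: Bystander: black rubber air blower with a red nozzle, standing, 47 mm wide, 100 mm high, to the right of the cases; origin at the centre of its underside.

How it is judged (in metres and radians):
On the way, in this order (a step that is already met when the one before it is completed fails the run):
1. the left lid is tugged up (its front raised by at least 0.02 rad, within the play of a snapped catch) (value of joint case_left_lid above 0.02 rad), for 0.1 s.
2. the middle lid is tugged up (its front raised by at least 0.02 rad, within the play of a snapped catch) (value of joint case_middle_lid above 0.02 rad), for 0.1 s.
3. the right lid is tugged up (its front raised by at least 0.02 rad, within the play of a snapped catch) (value of joint case_right_lid above 0.02 rad), for 0.1 s.
At the end, for the whole second after the job is handed in: All three lids are down (within 0.012 rad) and all three flaps are snapped home (within 0.04 rad) (value of joint each of case_left_lid, case_middle_lid, case_right_lid below 0.012 rad and value of joint each of case_left_catch, case_middle_catch, case_right_catch below 0.04 rad); the robot touches nothing.
It fails at once if a lid is thrown open beyond 0.8 rad (value of joint any of case_left_lid, case_middle_lid, case_right_lid above 0.8 rad).
It fails at once if the cotton buds, the dish or the blower are moved by more than 40 mm (distance of any of buds, dish, blower from where it was at the start of the episode above 0.04 m).
It also fails if it takes over 72 s, if anything falls off the work surface, if the arm or the gripper's body presses on something with over 40 N, if the wrist force passes 120 N, or if a joint passes its speed limit or range.

## Robot

A 6-joint arm with a two-finger parallel gripper is mounted at the origin on a cart in front of the work surface, level with it; the furniture and walls round the work are solid. World frame = base frame: x ahead of the robot, y to its left, z up, the work surface at z = 0. Lengths are in m, angles in degrees, forces in N, time in s.
With the tool pointing down it reaches from about 0.35 to 0.875 m from the base axis. Payload 4.2 kg.
Tool frame: the origin (TCP) lies midway between the tips of the shut fingers; the grasp point (between the pads) lies 19 mm behind it; z points along the fingers, y is the line along which they close (so a half turn about z gives the same grasp; the last joint's range is limited). The gripper opens to 87 mm and grips with 3 to 60 N. Pads are 19 mm wide; open, the fingers measure 117 mm over their backs; the gripper's body (75 mm by 190 mm) begins 51 mm behind the grasp point.
Start: joints at [-52.735, 22.042, 0.453, 0, -68.411, -14.817], TCP at [0.239, -0.578, 0.223] pointing down, gripper open.
Joint ranges: [-179.83, 179.83], [-69.29, 118.12], [-61.27, 80.66], [-181.25, 117.63], [-171.15, -9.14], [-177.46, 177.46]. Speed limits (degrees/s): [159.86, 159.86, 180, 180, 180, 180].

## Interface

Orientations are given as [roll, pitch, yaw] about the fixed x, y, z axes, in that order (R = Rz(yaw) Ry(pitch) Rx(roll)).
In Python, from workcell import env gives the robot as it stands. The module is installed in compiled form; this text tells all that it offers. Calls block until the motion is done:
- env.goto(position, orientation): joint-space move of the TCP to a pose.
- env.move_straight(position, rotation=None, rate=0.15, force_limit=None): straight line of the TCP; rotation=None keeps the orientation; rate is the mean speed in m/s. With force_limit (N) it stops when the force on the tool has changed by that much, and returns True; else False.
- env.set_joints(angles): joint-space move.
- env.gripper_to(opening, grasp_force=None): opening from 0.0 (shut) to 1.0 (fully open); grasp_force is the grip in N (None keeps the last); returns when the fingers have stopped.
- env.dwell(seconds).
- env.inverse_kinematics(position, orientation): joint angles nearest the present ones, or None.
- env.read_state(): the state.
- env.grab_frame(name): name is "side" or "top"; returns a dict with "image" (420x560x3 uint8, blue, green, red), "fx", "fy", "cx", "cy" (pixels), "position" and "orientation" of the camera in the world. Camera axes: x right, y up, looking along -z (the intrinsics and any distortion apply to the point x, -y, -z); pixel columns grow to the right and rows downward; lengths in m; the calibration is good to about 2 mm. A picture is of the moment at which its call begins. There is no depth.
A pose or a line that the arm cannot do raises env.Unreachable and nothing moves.
- env.close_job(): hands the job in; it is judged then, once.
Trained networks look in a picture, given as the dict that the camera call returned (one of the last four; its "shot" number tells which), for a name from the list of things; names that differ only in an ending like _2 or _b are one class to them, and where a whole thing is asked for, a point or a joint stands for the part that bears it (a point fixed in the world has none). Each returns a list of dicts, best first, with "score" (0 to 1); they miss things now and then, are a little off and sometimes report something else, mostly with a low value. They report only what shows in the picture. A call takes as long as a camera call.
- env.search_frame(picture, thing): "xyz" ([x, y, z] in m, in world coordinates, good to about 4 mm: the middle of the surface that is visible of it).
- env.trace(picture, thing): "mask" (420x560 bool, what is visible of it).
The state is a dict: "clock": time; "joint_positions": joint angles; "qvel": joint speeds; "joint_torque": joint torques, N m; "position": TCP position; "tool_rot": TCP orientation; "force": force on the tool from outside, world axes, zero at the start; "wrist_torque": the same for the moment, N m; "opening": opening from 0.0 (shut) to 1.0 (fully open); "finger_force": force on a finger pad.
Only numpy, scipy, OpenCV 4.12 (cv2) and the standard library are available. Lean on these libraries where they do the work, as an engineer would, in place of code of your own. Each camera call takes 0.05 s, during which the arm holds its last target. There are 200 camera calls.

## Working session

There is one attempt and no reset: what is moved stays moved. The work goes in short steps, each a Python script; the robot and the scene stay as the last script left them, time stands still between calls to the robot, and variables do not carry over. Pictures are saved under pics/ and viewed, at most 10 in all, crops included, and the job is handed in when it is done.

```bash
mkdir -p pics; python3 - <<'E'
from workcell import env
import cv2
s=env.read_state();print(s['clock'],s['position'],s['tool_rot'],s['opening'])
for n in('top','side'):
    f=env.grab_frame(n);cv2.imwrite(f'pics/{n}0.png',f['image'])
    print(n,f['fx'],f['cx'],f['cy'],f['position'],f['orientation'],[k for k in f])
    for c in('left','middle','right'):
        for p in('','_handle','_flap'):
            r=env.search_frame(f,f'case_{c}{p}');print(c,p,[(q['xyz'],round(q['score'],2)) for q in r[:3]])
E
```

```text
0.0 [ 0.23845015 -0.57706639  0.22143581] [ 1.79872595e+02 -5.27189908e-03 -1.57562157e+02] 1.0011156385368039
top 401.81919695801724 288.1517586581998 208.49420830935412 [ 0.27894134 -0.16216234  1.42754029] [  9.26149327   1.52508749 -89.79021182] ['image', 'fx', 'fy', 'cx', 'cy', 'position', 'orientation', 'shot']
left  [([0.5571, 0.2763, 0.0395], 0.62)]
left _handle [([0.5619, 0.275, 0.0328], 0.67)]
left _flap []
middle  [([0.5557, 0.0701, 0.0403], 0.78)]
middle _handle [([0.5577, 0.0709, 0.0374], 0.65)]
middle _flap [([0.4501, -0.1649, 0.0315], 0.34)]
right  [([0.5175, -0.154, 0.0381], 0.58)]
right _handle [([0.52, -0.1576, 0.0368], 0.59)]
right _flap [([0.5648, 0.0727, 0.0346], 0.51)]
side 523.2229111475239 275.92419360784754 205.89821576927864 [-0.3713717  -0.31096641  1.24739749] [ 36.66945086   0.10917635 -78.96910383] ['image', 'fx', 'fy', 'cx', 'cy', 'position', 'orientation', 'shot']
left  [([0.5471, 0.274, 0.0374], 0.77)]
left _handle [([0.5533, 0.2757, 0.0393], 0.89), ([0.4915, 0.2722, 0.0274], 0.19)]
left _flap [([0.4888, 0.2722, 0.0267], 0.5)]
middle  [([0.5223, 0.0373, 0.0345], 0.85), ([0.5491, 0.2782, 0.0396], 0.67)]
middle _handle [([0.5334, 0.0453, 0.0371], 0.71)]
middle _flap [([0.491, 0.2741, 0.0269], 0.73)]
right  [([0.4975, -0.1638, 0.0377], 0.74)]
right _handle [([0.5045, -0.1633, 0.0416], 0.77)]
right _flap [([0.4507, -0.1566, 0.0283], 0.47)]
```

View pics/top0.png

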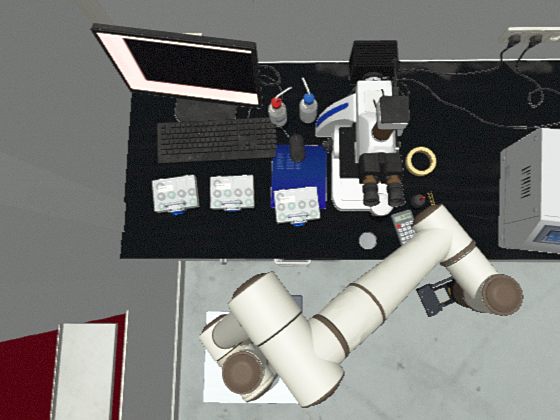

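View pics/side0.png

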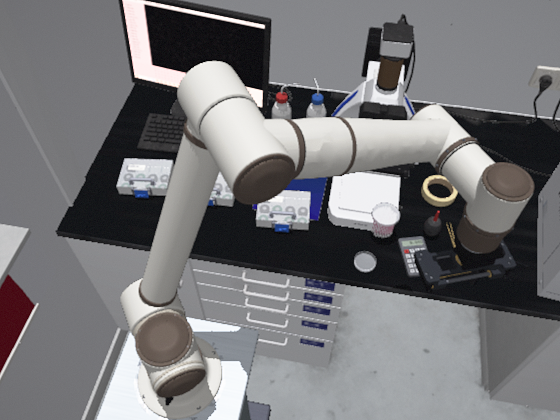

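The top view shows three clear cases at about (176,194), (233,192) and (297,204). The left and right ones show blue below their front edges. In the side view the arm hides the middle case. Next I'll enlarge both views, with the network masks fitted.

```bash
cat > h.py <<'E'
from workcell import env
import cv2, numpy as np
from scipy.spatial.transform import Rotation as R
def proj(f,P):
    P=np.atleast_2d(P); r=R.from_euler('xyz',f['orientation'],degrees=True)
    c=r.inv().apply(P-np.array(f['position'])); 
    return np.c_[f['cx']+f['fx']*c[:,0]/-c[:,2], f['cy']-f['fy']*c[:,1]/-c[:,2]]
def box(x,y,yaw,dx=.12,dy=.151,z=(0,.037)):
    c,s=np.cos(yaw),np.sin(yaw)
    return np.array([[x+c*a-s*b,y+s*a+c*b,zz] for zz in z for a,b in ((-dx/2,-dy/2),(-dx/2,dy/2),(dx/2,dy/2),(dx/2,-dy/2))])
E
python3 - <<'E'
from h import *
from scipy.optimize import minimize
t=env.grab_frame('top');s=env.grab_frame('side')
g={'left':(.55,.275,0),'middle':(.555,.07,0),'right':(.51,-.158,0)}
ims=[cv2.resize(f['image'],None,fx=4,fy=4,interpolation=cv2.INTER_CUBIC) for f in (t,s)]
def cost(p,ms):
    e=0
    for f,m in ms:
        h=cv2.convexHull((proj(f,box(*p))*16).astype(np.int32))
        a=np.zeros(m.shape,np.uint8);cv2.fillConvexPoly(a,h,255,cv2.LINE_AA,4)
        a=a/255.;e+=np.abs(a-m).sum()/m.sum()
    return e
for c,p0 in g.items():
    for k,fs in enumerate(((t,),(s,))):
        ms=[]
        for f in fs:
            r=env.trace(f,f'case_{c}')
            r=[q for q in r if abs(np.argwhere(q['mask']).mean(0)[::-1]-proj(f,[[*p0[:2],.02]])[0]).max()<20]
            if r: ms.append((f,r[0]['mask'].astype(float)))
        if not ms: print(c,k,'none');continue
        b=min((minimize(cost,(p0[0],p0[1],w),args=(ms,),method='Nelder-Mead',options=dict(initial_simplex=np.array([[p0[0],p0[1],w],[p0[0]+.02,p0[1],w],[p0[0],p0[1]+.02,w],[p0[0],p0[1],w+.1]]))) for w in(-.1,0,.1)),key=lambda o:o.fun)
        print(c,k,b.x.round(4),np.degrees(b.x[2]).round(1),b.fun)
        q=((proj(fs[0],box(*b.x))+.5)*4).astype(int)
        for i in range(4):
            cv2.line(ims[k],q[4+i].tolist(),q[4+(i+1)%4].tolist(),(0,0,255),1)
o=np.zeros((600,800,3),np.uint8)
a=ims[0][165*4:235*4,145*4:330*4];o[:a.shape[0],:a.shape[1]]=a
b=ims[1][155*4:234*4,115*4:315*4];o[284:284+b.shape[0],:b.shape[1]]=b[:316]
cv2.imwrite('pics/c1.png',o)
print(env.search_frame(t,'buds')[:1],env.search_frame(t,'dish')[:1],env.search_frame(t,'blower')[:1])
E
```

```text
left 0 none
left 1 [0.5594 0.2799 0.1936] 11.1 0.1193858480727731
middle 0 [0.5639 0.0758 0.0395] 2.3 0.11721729787805532
middle 1 [0.5782 0.0154 0.3365] 19.3 2.7693449843705595
right 0 [ 0.5166 -0.1546  0.1225] 7.0 0.1524685984330307
right 1 [ 0.5165 -0.1572  0.1048] 6.0 0.21754672018060955
[] [{'xyz': [0.3981, -0.4036, -0.0005], 'score': 0.76}] [{'xyz': [0.5273, -0.5731, 0.0542], 'score': 0.73}]
```

View pics/c1.png

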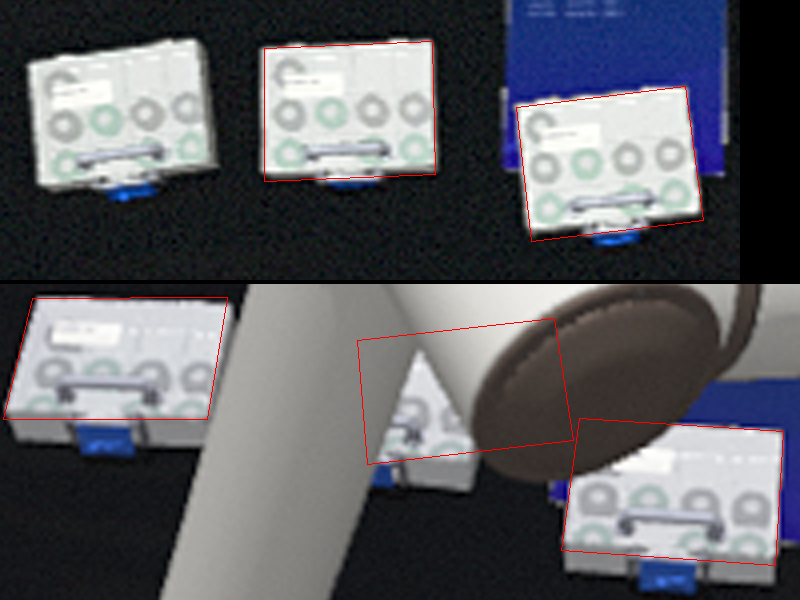

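```bash
cat >> h.py <<'E'
def back(f,uv,z):
    r=R.from_euler('xyz',f['orientation'],degrees=True)
    d=r.apply([(uv[0]-f['cx'])/f['fx'],-(uv[1]-f['cy'])/f['fy'],-1.]);p=np.array(f['position'])
    return p+d*(z-p[2])/d[2]
E
python3 - <<'E'
from h import *
t=env.grab_frame('top');s=env.grab_frame('side')
T=lambda x,y:(145+x/4-.5,165+y/4-.5); S=lambda x,y:(115+x/4-.5,155+(y-284)/4-.5)
def yaw(a,b): d=a-b; return np.degrees(np.arctan2(-d[0],d[1]))
for n,f,a,b,z in [('L hnd top',t,T(78,159),T(163,150),.055),('M hnd top',t,T(305,150),T(388,149),.055),('R hnd top',t,T(570,204),T(655,197),.055),
 ('L hnd side',s,S(62,386),S(155,383),.055),('R hnd side',s,S(623,516),S(718,520),.055),
 ('L back top',t,T(29,62),T(198,40),.037),('L front top',t,T(38,186),T(217,167),.037),('M back',t,T(261,48),T(433,41),.037),('M front',t,T(264,180),T(436,174),.037),
 ('R back',t,T(517,107),T(685,87),.037),('R front',t,T(531,238),T(703,219),.037),
 ('L back side',s,S(32,298),S(234,301),.037),('R front side',s,S(563,550),S(776,566),.037)]:
    p,q=back(f,a,z),back(f,b,z); print(n,((p+q)/2).round(4)[:2],'yaw',yaw(p,q).round(1),'len',np.linalg.norm(p-q).round(3))
E
```

```text
L hnd top [0.522  0.2724] yaw 6.1 len 0.075
M hnd top [0.5262 0.0741] yaw 0.6 len 0.073
R hnd top [ 0.4812 -0.1576] yaw 4.7 len 0.074
L hnd side [0.5192 0.2691] yaw 13.3 len 0.068
R hnd side [ 0.4785 -0.1607] yaw 8.0 len 0.067
L back top [0.6193 0.289 ] yaw 7.4 len 0.153
L front top [0.5054 0.2709] yaw 6.1 len 0.159
M back [0.6246 0.0794] yaw 2.2 len 0.154
M front [0.5049 0.0735] yaw 2.0 len 0.152
R back [ 0.5763 -0.1474] yaw 6.8 len 0.149
R front [ 0.4592 -0.1614] yaw 6.4 len 0.151
L back side [0.6174 0.2884] yaw 9.8 len 0.157
R front side [ 0.457 -0.164] yaw 5.7 len 0.15
```

```bash
cat >> h.py <<'E'
H={'left':(np.array([.520,.271]),8.),'middle':(np.array([.525,.074]),2.),'right':(np.array([.480,-.159]),6.5)}
def ax(y): return np.array([np.cos(np.radians(y)),np.sin(np.radians(y))])
def st(m=''):
    s=env.read_state();print(m,'t',round(s['clock'],2),'p',s['position'].round(4),'F',np.round(s['force'],1),'op',round(s['opening'],3),'ff',np.round(s['finger_force'],1));return s
E
python3 - <<'E'
from h import *
for c,(p,y) in H.items():
    for d in(90,-90):
        print(c,d,[None if (q:=env.inverse_kinematics([*a,z],[180,0,y+d])) is None else np.round(q,0) for a,z in((p,.13),(p,.042),(p-.06*ax(y),.010))])
p,y=H['left']
env.gripper_to(.5,10)
d=-90
env.goto([*p,.2],[180,0,y+d]);st()
f=env.grab_frame('side');cv2.imwrite('pics/s2.png',cv2.resize(f['image'][150:250,100:330],None,fx=3.4,fy=3.4,interpolation=cv2.INTER_CUBIC))
E
```

```text
left 90 [array([ 43.,  23., -12.,   0., -55., 145.]), array([ 43.,  29., -18.,   0., -43., 145.]), array([ 47.,  28., -27.,   0., -35., 141.])]
left -90 [array([ 43.,  23., -12.,   0., -55., -35.]), array([ 43.,  29., -18.,   0., -43., -35.]), array([ 47.,  28., -27.,   0., -35., -39.])]
middle 90 [array([ 26.,  18., -20.,   0., -52., 156.]), array([ 26.,  25., -26.,   0., -40., 156.]), array([ 29.,  24., -36.,   0., -31., 153.])]
middle -90 [array([ 26.,  18., -20.,   0., -52., -24.]), array([ 26.,  25., -26.,   0., -40., -24.]), array([ 29.,  24., -36.,   0., -31., -27.])]
right 90 [array([   0.,   16.,  -24.,    0.,  -51., -174.]), array([   0.,   23.,  -29.,    0.,  -38., -174.]), array([  -1.,   22.,  -38.,   -0.,  -30., -173.])]
right -90 [array([  0.,  16., -24.,   0., -51.,   6.]), array([  0.,  23., -29.,   0., -38.,   6.]), array([ -1.,  22., -38.,   0., -30.,   7.])]
 t 5.77 p [0.5203 0.2703 0.2   ] F [-0.6  0.5 -0.4] op 0.502 ff 0.0
```

View pics/s2.png

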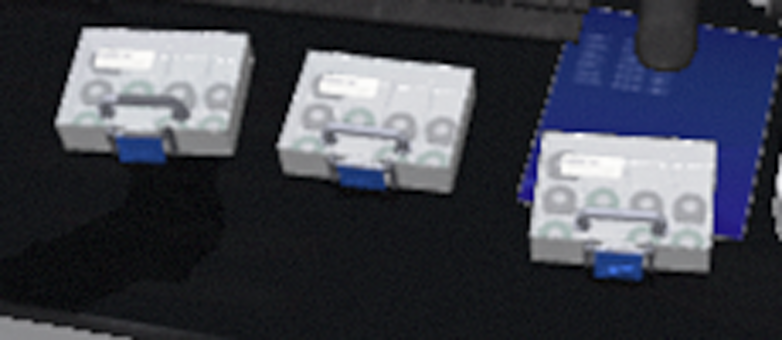

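All three cases are now clear in the side view. The pulls are at crop pixels (145,103), (367,136) and (622,217). The right flap looks bright and tilted out. I'll refine with these values, then grasp the left pull.

```bash
python3 - <<'E'
from h import *
f=env.grab_frame('side')
for a in((145,102),(367,137),(622,218)): print(back(f,(100+a[0]/3.4-.5,150+a[1]/3.4-.5),.055).round(4))
p,y=H['left'];x=ax(y)
env.move_straight([*p,.042],rate=.12,force_limit=8);st('down')
env.gripper_to(0,8);s=st('closed 8N');print('along x',s['force'][:2]@x)
E
```

```text
[0.52   0.2677 0.055 ]
[0.5191 0.0679 0.055 ]
[ 0.4765 -0.162   0.055 ]
down t 7.33 p [0.5205 0.2714 0.0428] F [ 0.2  0.9 -0.8] op 0.497 ff 0.0
closed 8N t 8.01 p [0.5209 0.2712 0.0421] F [ 4.8 -1.  -2.5] op 0.108 ff 8.0
along x 4.620101841934904
```

```bash
cat >> h.py <<'E'
def tug(c,dz=.012,lim=12):
    env.gripper_to(0,30);s=st('grip30');p0=s['position'].copy()
    hit=env.move_straight(p0+[0,0,dz],rate=.02,force_limit=lim);s=st(f'tug hit={hit}')
    env.dwell(.25);s=st('held');print(c,'rise mm',1e3*(s['position'][2]-p0[2]))
    env.move_straight(p0,rate=.03);st('lowered');return hit
E
python3 - <<'E'
from h import *
tug('left')
E
```

```text
grip30 t 8.22 p [0.5209 0.2712 0.0421] F [ 5.3 -0.7 -3. ] op 0.1 ff 30.0
tug hit=False t 8.98 p [0.5242 0.2718 0.0542] F [14.1 -2.6 -8.2] op 0.099 ff 30.0
held t 9.23 p [0.5242 0.2718 0.0541] F [12.4 -3.1 -8. ] op 0.109 ff 30.0
left rise mm 11.996202806708975
lowered t 9.78 p [0.521  0.2712 0.0423] F [ 2.7 -2.3 -0.8] op 0.099 ff 30.0
```

Left lid is loose: it rose 12 mm and followed the hinge arc. I'll release it and push the flap home.

```bash
cat >> h.py <<'E'
def push(c,z=.013):
    p,y=H[c];x=ax(y);P=lambda d,z:[*(p-d*x),z]
    env.gripper_to(.45);s=env.read_state()['position'];env.move_straight([s[0],s[1],.1],rate=.15)
    env.gripper_to(0,10)
    env.move_straight(P(.075,.1),rate=.2);print('floor hit',env.move_straight(P(.075,z),rate=.12,force_limit=8));st('down')
    print('push hit',env.move_straight(P(.02,z),rate=.02,force_limit=16));s=st('pushed')
    print('finger ahead-of-handle mm',1e3*(p-s['position'][:2])@x)
    env.dwell(.2);st('hold')
    env.move_straight(P(.075,z),rate=.15);env.move_straight(P(.075,.11),rate=.2)
E
python3 - <<'E'
from h import *
push('left')
f=env.grab_frame('side');a=cv2.resize(f['image'][150:250,100:330],None,fx=3.4,fy=3.4,interpolation=cv2.INTER_CUBIC)
cv2.imwrite('pics/s3.png',a)
st('end')
E
```

```text
floor hit False
down t 13.47 p [0.4464 0.261  0.0134] F [-0.2  0.6 -0.1] op 0.008 ff 0.0
push hit True
pushed t 15.41 p [0.4853 0.2653 0.0119] F [-1.6  0.4  2.2] op 0.007 ff 0.9
finger ahead-of-handle mm 35.1691377284243
hold t 15.61 p [0.4851 0.2648 0.0114] F [ 0.1 -0.5  0.4] op 0.003 ff 0.1
end t 16.7 p [0.4451 0.2598 0.1086] F [-0.3 -0.4 -0.2] op 0.001 ff 0.0
```

View pics/s3.png

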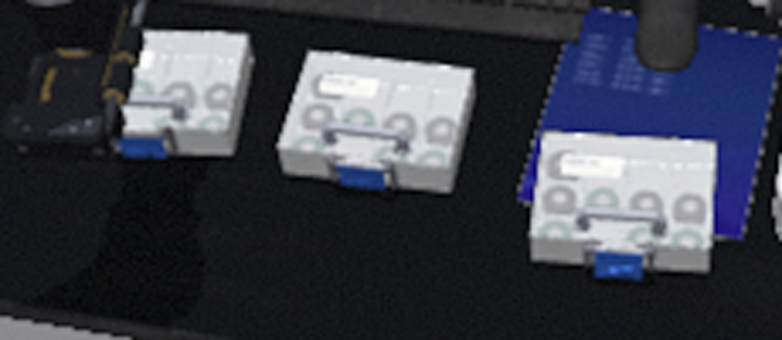

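The left case is half hidden by the gripper. The push force rose and then dropped, which looks like a snap. I'll push again to find the firm stop, then re-tug to prove the catch.

```bash
python3 - <<'E'
from h import *
p,y=H['left'];x=ax(y);P=lambda d,z:[*(p-d*x),z]
env.move_straight(P(.055,.013),rate=.15)
print(env.move_straight(P(.02,.013),rate=.02,force_limit=18));s=st('p');print(1e3*(p-s['position'][:2])@x)
env.dwell(.2);st('hold')
env.move_straight(P(.06,.013),rate=.15);env.move_straight(P(.06,.1),rate=.2)
env.gripper_to(.45,10);env.move_straight(P(0,.1),rate=.15);env.move_straight(P(0,.042),rate=.12,force_limit=8)
print('LOOSE' if not tug('left',.009) else 'held')
E
```

```text
True
p t 18.64 p [0.4851 0.2655 0.0123] F [-1.8  0.5  2.2] op 0.005 ff 1.0
35.29602780334577
hold t 18.84 p [0.485  0.2652 0.0119] F [-0.7  0.6  1.3] op 0.004 ff 0.7
grip30 t 22.48 p [0.5207 0.2712 0.0423] F [ 2.1 -0.7 -0.1] op 0.102 ff 30.0
tug hit=True t 22.82 p [0.5214 0.2713 0.0452] F [ 1.2  0.2 -1.6] op 0.101 ff 30.0
held t 23.07 p [0.5213 0.2712 0.0451] F [ 2.1  1.4 -2.3] op 0.102 ff 30.0
left rise mm 2.812311394874763
lowered t 23.32 p [0.5207 0.2712 0.0423] F [ 0.3  0.  -1.4] op 0.099 ff 30.0
held
```

The left catch now holds, stopping after 2.8 mm. On to the middle case.

```bash
sed -i "s/'middle':(np.array(\[.525,.074\])/'middle':(np.array([.5225,.072])/;s/\[.480,-.159\]/[.478,-.159]/" h.py
cat >> h.py <<'E'
def visit(c,lim=15):
    p,y=H[c]
    env.gripper_to(.45,8);s=env.read_state()['position'];env.move_straight([s[0],s[1],.11],rate=.2)
    env.goto([*p,.11],[180,0,y-90]);print('floor',env.move_straight([*p,.042],rate=.12,force_limit=8))
    env.gripper_to(0,8);s=st('closed');F=s['force'][:2]@ax(y);print('Fx',F)
    print(c,'HELD' if tug(c,.010,lim) else 'LOOSE')
E
python3 - <<'E'
from h import *
visit('middle')
E
```

```text
floor False
closed t 26.79 p [0.5249 0.0722 0.0427] F [ 5.1 -2.3 -2.4] op 0.11 ff 8.0
Fx 5.028173592848987
grip30 t 27.01 p [0.5249 0.0722 0.0426] F [ 5.3 -2.1 -2.1] op 0.1 ff 30.0
tug hit=True t 27.36 p [0.5256 0.0722 0.0455] F [ 3.1  0.4 -3.5] op 0.104 ff 30.0
held t 27.61 p [0.5255 0.0722 0.0455] F [ 2.7 -0.4 -2.6] op 0.1 ff 30.0
middle rise mm 2.8344584756683013
lowered t 27.86 p [0.5249 0.0722 0.0425] F [ 2.5 -0.5 -2.4] op 0.105 ff 30.0
middle HELD
```

```bash
python3 - <<'E'
from h import *
visit('right')
E
```

```text
floor False
closed t 31.43 p [ 0.4794 -0.159   0.0424] F [ 2.5 -0.3 -1.1] op 0.106 ff 8.0
Fx 2.4746685663703727
grip30 t 31.65 p [ 0.4794 -0.159   0.0424] F [ 4.8  1.1 -1.5] op 0.103 ff 30.0
tug hit=False t 32.33 p [ 0.4821 -0.1587  0.0525] F [ 8.3  1.3 -6.6] op 0.103 ff 30.0
held t 32.58 p [ 0.4821 -0.1587  0.0524] F [ 8.4  1.8 -5.6] op 0.099 ff 30.0
right rise mm 10.054312516580621
lowered t 33.06 p [ 0.4794 -0.159   0.0423] F [ 3.1  0.9 -1.2] op 0.101 ff 30.0
right LOOSE
```

The right lid is loose. I'll push its flap and re-tug to verify.

```bash
python3 - <<'E'
from h import *
push('right')
visit('right',12)
env.gripper_to(.45,8);s=env.read_state()['position'];env.move_straight([s[0],s[1],.12],rate=.2)
env.goto([.40,-.1,.3],[180,0,-83.5]);env.dwell(.3);st('end')
f=env.grab_frame('top');a=cv2.resize(f['image'][160:240,140:330],None,fx=4,fy=4,interpolation=cv2.INTER_CUBIC)
cv2.imwrite('pics/t4.png',a)
E
```

```text
floor hit False
down t 36.74 p [ 0.4042 -0.1675  0.0133] F [ 0.2 -0.6  0.6] op 0.007 ff 0.0
push hit True
pushed t 38.82 p [ 0.4431 -0.1625  0.0117] F [ 0.2 -0.7  0.1] op 0.001 ff 0.3
finger ahead-of-handle mm 35.04484766925734
hold t 39.02 p [ 0.4425 -0.1625  0.0113] F [ 0.2 -1.1  0.3] op 0.007 ff 0.0
floor False
closed t 42.97 p [ 0.4794 -0.1589  0.0423] F [ 3.2  1.  -1. ] op 0.108 ff 8.0
Fx 3.3075656966081244
grip30 t 43.18 p [ 0.4794 -0.1589  0.0423] F [ 4.5  1.  -1.1] op 0.105 ff 30.0
tug hit=True t 43.52 p [ 0.4802 -0.1588  0.0456] F [ 1.  -0.3 -1.6] op 0.105 ff 30.0
held t 43.77 p [ 0.4802 -0.1587  0.0456] F [-1.2 -1.5 -0.7] op 0.101 ff 30.0
right rise mm 3.2551326896565342
lowered t 44.08 p [ 0.4795 -0.1589  0.0424] F [-0.1 -0.5  1. ] op 0.096 ff 30.0
right HELD
end t 46.57 p [ 0.4    -0.1002  0.2988] F [ 0.4 -0.5 -0.1] op 0.455 ff 0.0
```

View pics/t4.png

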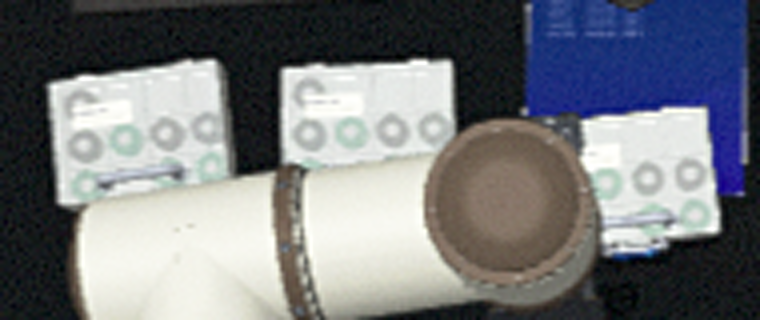

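The picture shows the lids lying flat, with the left case at (140,130), the middle at (365,115) and the right at (650,180). The arm covers part of all three, but the re-tugs showed the left and right catches hold, and the middle held on its own tug. Handing in.

```bash
python3 - <<'E'
from h import *
print(env.close_job())
E
```

```text
the job is handed in; nothing more can be done
None
```

I handed the job in at about 47 s: the left and right catches were loose, so I snapped them home and a second tug showed they hold, the middle catch held on its first tug, and all three lids are down; the hand-in returned no verdict.

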